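# Clear the fixture plate, run it out to its red line and hold it

### The job

Put the two finished black heat sinks that lie on the grey fixture plate into the blue tote. Then slide the plate straight out along the middle of its stand towards you, without lifting or tipping it, until the red line across it lies right along the stand's front edge. There it would tip off by itself, so finish while still holding or pressing its rear end with the gripper, the plate lying flat on the stand; leave the other things on the bench alone.

Things in the scene. Friction and masses are not known exactly. Their poses are not given: they have to be found in the camera images.
- stand: green and steel work stand fixed to the bench, 110 (x) x 80 (y) x 70 mm high: foot flange 10 mm thick, thin web, and a smooth steel head 110 x 44 x 14 mm whose flat top is 70 mm above the bench (the plate is 8 mm wider on either side). Origin: centre of the underside. Its -x side is the front, which faces the robot within 0.3 rad.
- stand_edge (a point): middle of the stand's front top edge, 55 mm in front of the stand's centre (stand -x), 70 mm above the bench; axes as the stand's, so stand -x is the way out and the edge runs along y.
- plate: loose grey metal plate, 170 (x) x 60 (y) x 10 mm, 0.26-0.43 kg, lengthwise on the stand head, within 0.1 rad of it. Origin: centre of the underside (mass centre above it); -x: leading end, overhanging the front edge 10 to 34 mm at the start; +x: rear end, 26 mm or more behind the head. Red line across it at x = +17 mm: with the line at the edge the centre is 17 mm beyond it, so it tips unless held.
- line_left (a point): left (plate +y) end of the red line, on the plate's top face at its side edge: 17, 30, 10 mm from the plate's origin.
- line_right (a point): right (plate -y) end of the red line: 17, -30, 10 mm from the plate's origin.
- heel (a point): point on the plate's long centre line 20 mm from its rear end, at half thickness (65, 0, 5 mm from the plate's origin): a place to take the plate by its two side edges, 60 mm apart, from above. No heat sink covers it.
- sink_a: finished black heat sink, 24 (its x) x 42 (y) x 20 mm, 60 g, lying on the front part of the plate, fins up. Origin: centre of its underside. 4 mm base with upright 2 mm fins that run along x, 5 mm apart along y; grasp it across its two outer fins (along its y, 42 mm).
- sink_b: the second heat sink, the same, lying near the middle of the plate (about 47 mm behind the first).
- tote: open blue tote fixed to the bench, 120 (its x) x 140 (y) x 45 mm high, walls 4 mm, inner floor 4 mm above the bench. Origin: centre of its underside.
- flux_pot: bystander: white pot with a tan lid, 38 mm round, 38 mm high. Origin: centre of its underside. Leave it alone.
- big_cap: bystander: blue capacitor can standing upright, 25 mm round, 44 mm high. Origin: centre of its underside. Leave it alone.
- board_tan: bystander: tan circuit board lying flat, 48 x 66 x 20 mm. Origin: centre of its underside. Leave it alone.
There are look-alikes about, which are no part of the job. Leave any green or yellow look-alike of the sink_a alone.

How it is judged:
On the way, in this order (a step that is already met when the one before it is completed fails the run):
1. both heat sinks lie in the tote, let go (x of sink_a in the frame of tote between -0.054 and 0.054 m and y of sink_a in the frame of tote between -0.064 and 0.064 m and z of sink_a in the frame of tote between -0.002 and 0.042 m and contact force between each of sink_a, sink_b and the fingers below 0.1 N and x of sink_b in the frame of tote between -0.054 and 0.054 m and y of sink_b in the frame of tote between -0.064 and 0.064 m and z of sink_b in the frame of tote between -0.002 and 0.042 m), for 0.2 s.
2. the plate lies flat on the stand with its red line along the front edge, held by the gripper (x of line_left in the frame of stand_edge between -0.005 and 0.005 m and x of line_right in the frame of stand_edge between -0.005 and 0.005 m and y of plate in the frame of stand_edge between -0.012 and 0.012 m and z of plate in the frame of stand_edge between -0.004 and 0.004 m and angle between plate's own z axis and vertical below 0.05 rad and contact force between the fingers and plate above 1 N and linear speed of plate below 0.02 m/s), for 0.2 s.
At the end, for the whole second after the job is handed in: Both heat sinks lie in the tote, let go. The plate is flat on the stand (4 mm, 0.05 rad), at rest, its centre within 12 mm of the stand's middle line, both ends of its red line within 5 mm of the front edge, and the gripper still holds or presses it with over 1 N (all of step 1 and all of step 2); the arm keeps its last pose, push and grip.
It fails at once if the plate tips (more than 0.12 rad) (angle between plate's own z axis and vertical above 0.12 rad).
It fails at once if the plate is lifted more than 12 mm off the stand (z of plate in the frame of stand above 0.082 m).
It fails at once if a bystander (pot, capacitor, tan board) is moved more than 30 mm (distance of any of flux_pot, big_cap, board_tan from where it was at the start of the episode above 0.03 m).
It also fails if it takes over 64 s, if anything falls off the work surface, if the arm or the gripper's body presses on something with over 40 N, if the wrist force passes 120 N, or if a joint passes its speed limit or range.

### The arm

A 6-joint arm with a two-finger parallel gripper is mounted at the origin on a cart in front of the work surface, level with it; the furniture and walls round the work are solid. World frame = base frame: x ahead of the robot, y to its left, z up, the work surface at z = 0. Lengths are in m, angles in rad, forces in N, time in s.
With the tool pointing down it reaches from about 0.35 to 0.85 m from the base axis. Payload 8.1 kg.
Tool frame: the origin (TCP) lies on the centre line of the jaws, within the pads' length; the fingertips stand robot.tip_extent ahead of it and the grasp point (between the pads) lies 11 mm behind it (robot.tip_extent is the distance from the TCP to the fingertips, in m); y points along the fingers, z is the direction in which the jaws open and shut, and the axes are right-handed (so a half turn about y gives the same grasp; the last joint's range is limited). The gripper opens to 93 mm and grips with 3 to 60 N. Pads are 15 mm wide; open, the fingers measure 128 mm over their backs; the gripper's body (75 mm by 188 mm) begins 65 mm behind the grasp point.
Start: joints at [-1.321, 0.13, 1.488, -0, 1.523, -0.085], TCP at [0.197, -0.567, 0.227] pointing down, gripper open.
Joint ranges: [-2.96, 2.96], [-0.89, 2.26], [0.02, 2.5], [-1.34, 4.48], [0, 2.73], [-2.66, 2.66]. Speed limits (rad/s): [2.39, 2.39, 2.79, 3.14, 3.14, 3.14].

### API

Orientations are given as a rotation vector (axis times angle).
In Python, from plant import monitor, optics, robot gives the robot as it stands.
- The arm moves only by the shell command python3 -m inch 'ROWS' [OPENING] [FORCE]. ROWS is JSON, a list that holds one entry, the list of rows, each a list of 6 numbers: the shift along the tool's x, y, z in mm, then the turn, a rotation vector about the tool's x, y, z in rad. A call has 1 to 8 rows; each row shifts and turns the commanded pose from where the row before left it, along the tool's axes as they then stand; what a row does not reach is not made up. A row lasts 1/8 s, in which the tool goes at most 62.5 mm and 10.7 degrees, less where a joint would pass 70% of its speed; a pose out of reach is approached as far as the arm can. A call is refused whole if a number of a shift passes 62.5 or a number of a turn 0.188, either way. A call with a gripper value outside its range is refused whole. OPENING is the finger opening in mm, from 0 to 93, set as the call begins (- or left out, the last holds). The fingers move at their own pace and stop on an object; FORCE is the grip in N (left out, the last holds). Time passes only in rows, so rows that do not move let the fingers close. It gives the time, the measured TCP pose, the force and the opening at its end, in the units of the state.
- monitor.read_state(): the state, without advancing time (a new reading comes with each control period).
- optics.read_camera(name): name is "scene" or "side" or "wrist"; returns a dict with "image" (480x640x3 uint8, blue, green, red), "fx", "fy", "cx", "cy" (pixels), "k1" (the pictures are not rectified: a ray, as slopes to the right and down, at radius r is drawn at 1 + k1 r^2 times it, then the intrinsics apply), "rvec" (rotation vector, rad) and "tvec" (3), from world to camera coordinates, as OpenCV has them. Camera axes: x right, y down, z forward; pixel columns grow to the right and rows downward; lengths in m; the calibration is good to about 2 mm. A picture is of the moment at which its call begins. There is no depth.
- robot.close_job(): hands the job in, once; it reports no verdict.
The state is a dict: "t": time; "q": joint angles; "dq": joint speeds; "joint_torque": joint torques, N m; "tool_pos": TCP position; "orientation": TCP orientation; "force": force on the tool from outside, world axes, zero at the start; "wrist_torque": the same for the moment, N m; "opening": finger opening in m.
Only numpy, scipy, OpenCV 4.12 (cv2) and the standard library are available. Lean on these libraries where they do the work, as an engineer would, in place of code of your own. Each camera call takes 0.05 s, during which the arm holds its last target.

## Working session

There is one attempt and no reset: what is moved stays moved. The work goes in short steps, Python scripts to look and compute and a shell command to move; the robot and the scene stay as the last step left them, time stands still between calls to the robot, and variables do not carry over. Pictures are saved under pics/ and viewed, and the job is handed in when it is done.

```bash
ls; mkdir -p pics; python3 - <<'E'
from plant import monitor, optics, robot
import cv2
print(robot.tip_extent, monitor.read_state())
for n in ["scene","side","wrist"]:
    c=optics.read_camera(n); cv2.imwrite(f"pics/{n}0.png",c["image"]); print(n,{k:v for k,v in c.items() if k!="image"})
E
```

```text
pics
0.008 {'t': 0.0, 'q': array([-1.32140545e+00,  1.31181016e-01,  1.48927092e+00, -4.86293734e-05,
        1.52296793e+00, -8.53864014e-02]), 'dq': array([-0.00011011,  0.000191  ,  0.00040085,  0.00044534, -0.00138645,
        0.0004544 ]), 'joint_torque': array([-9.65922118e-04, -5.59850299e+01, -4.91752017e+01,  7.65604503e-02,
        3.58044798e-02, -1.82533568e-04]), 'tool_pos': array([ 0.19701194, -0.56615538,  0.22558015]), 'orientation': array([-0.3449084 ,  2.04189626, -2.03813682]), 'force': array([-0.84866004, -0.13478944,  0.67384513]), 'wrist_torque': array([-0.02155689,  0.01172436, -0.0051814 ]), 'opening': 0.09271027031999594}
scene {'fx': 443.02358746676833, 'fy': 443.02358746676833, 'cx': 323.6401336086651, 'cy': 235.72816798285413, 'k1': -0.050013674570075606, 'rvec': array([ 2.13667109, -0.6656113 ,  0.3067515 ]), 'tvec': array([-0.52485708,  0.20470837,  0.96504912])}
side {'fx': 551.5281933904974, 'fy': 551.5281933904974, 'cx': 323.75978897298586, 'cy': 240.6687545852381, 'k1': 0.029462021648302136, 'rvec': array([ 2.20169509,  0.10109395, -0.05902104]), 'tvec': array([-0.55850616, -0.02818632,  1.34023349])}
wrist {'fx': 351.8958532286386, 'fy': 351.8958532286386, 'cx': 323.84582160732236, 'cy': 242.76120044924699, 'k1': -0.06127566429949424, 'rvec': array([-2.36762816,  1.68369902,  0.23763118]), 'tvec': array([-0.59877193, -0.03336643,  0.39000454])}
```

View pics/scene0.png

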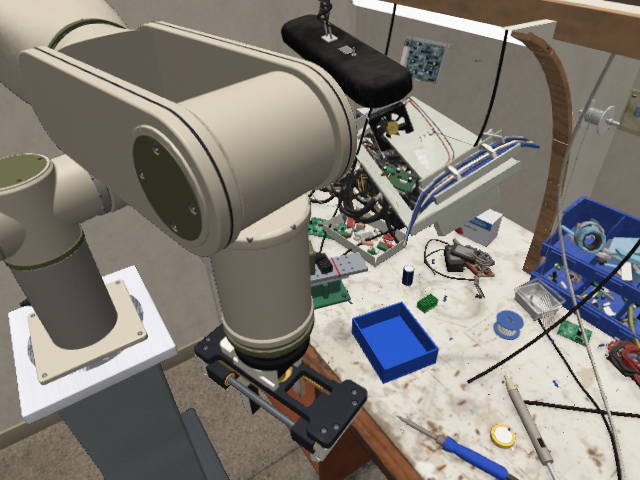

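View pics/side0.png

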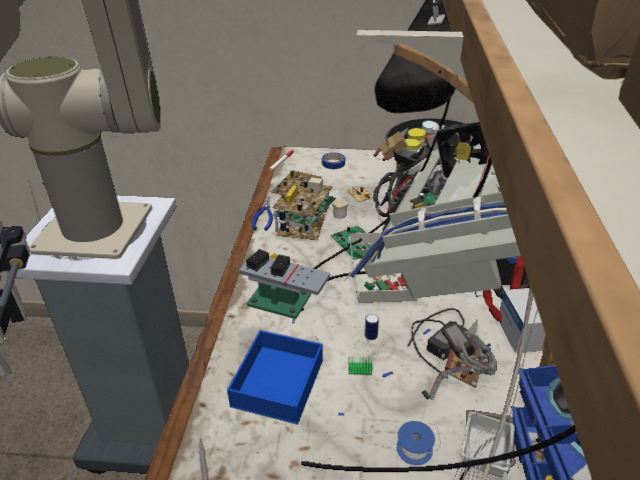

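View pics/wrist0.png

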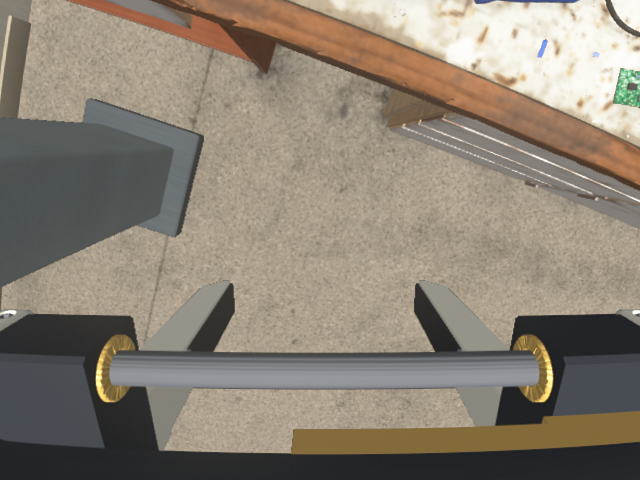

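The side view shows the plate on the green stand, about (285,278), with two black sinks at (257,260) and (281,265). The tote is at (277,375) and the green look-alike at (360,366). The capacitor is at (371,326) and the pot at (340,208). I'll enlarge the stand area.

```bash
cat > h.py <<'E'
import numpy as np, cv2
from scipy.spatial.transform import Rotation as R
from plant import monitor, optics, robot
def cam(n,save=None):
    c=optics.read_camera(n)
    if save: cv2.imwrite(f"pics/{save}.png",c["image"])
    return c
def D(c): return np.array([[c["fx"],0,c["cx"]],[0,c["fy"],c["cy"]],[0,0,1.]]),np.array([c["k1"],0,0,0])
def ray(c,uv):
    K,d=D(c); p=cv2.undistortPointsIter(np.array([[uv]],float),K,d,None,None,(3,100,1e-12))[0,0]
    Rm=R.from_rotvec(c["rvec"]).as_matrix(); return -Rm.T@c["tvec"],Rm.T@np.array([p[0],p[1],1])
def onz(c,uv,z):
    o,v=ray(c,uv); return o+v*(z-o[2])/v[2]
def proj(c,P):
    K,d=D(c); return cv2.projectPoints(np.array(P,float).reshape(-1,3),np.array(c["rvec"]),np.array(c["tvec"]),K,d)[0][:,0]
def crop(c,x0,y0,x1,y1,s,name):
    cv2.imwrite(f"pics/{name}.png",cv2.resize(c["image"][y0:y1,x0:x1],None,fx=s,fy=s,interpolation=cv2.INTER_CUBIC))
def st():
    s=monitor.read_state(); r=R.from_rotvec(s["orientation"]).as_matrix()
    return s,s["tool_pos"],r
E
python3 - <<'E'
from h import *
c=cam("side"); crop(c,225,235,345,325,6,"side_c"); crop(c,220,320,340,430,5,"side_t")
s=cam("scene"); crop(s,295,225,385,315,6,"scene_c")
E
```

```text
(no output)
```

View pics/side_c.png

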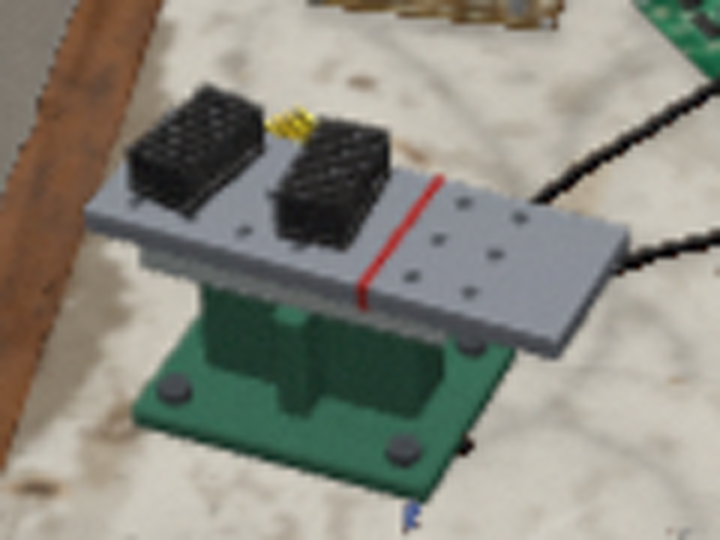

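View pics/side_t.png

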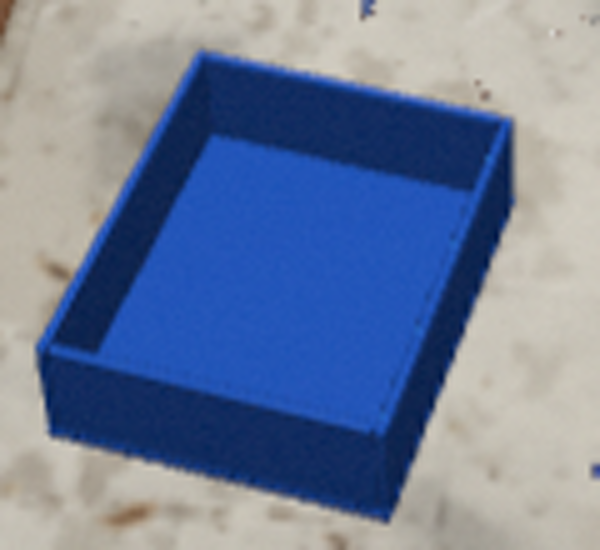

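View pics/scene_c.png

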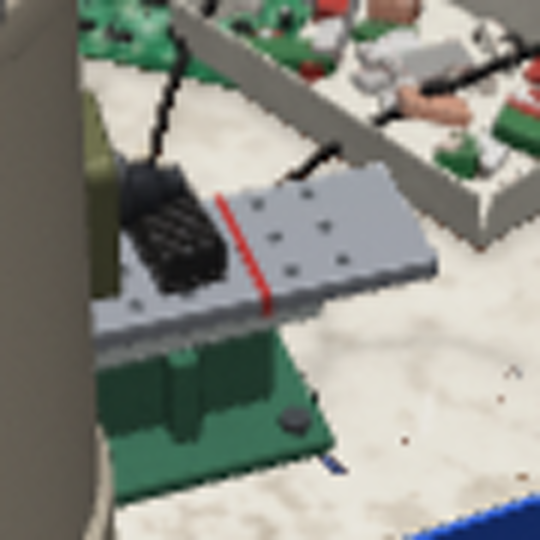

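```bash
python3 - <<'E'
from h import *
c=cam("side"); s=cam("scene")
f=lambda x,y,o,k:((x+.5)/k+o[0]-.5,(y+.5)/k+o[1]-.5)
def show(nm,cc,pts,o,k,z):
    for p in pts: print(nm,p,onz(cc,f(*p,o,k),z).round(4))
show("plate FR,RL,RR,LL,LR",c,[(86,207),(630,230),(557,346),(440,178),(361,290)],(225,235),6,.08)
show("flange F,R,RB",c,[(135,408),(422,488),(515,350)],(225,235),6,.01)
show("tote",c,[(200,52),(512,120),(380,432),(42,348)],(220,320),5,.045)
show("sinkA top",c,[(207,87),(265,108),(187,180),(128,152)],(225,235),6,.1)
show("sinkB top",c,[(322,120),(390,132),(350,205),(278,195)],(225,235),6,.1)
show("scene LL,LR,RL,RR",s,[(218,195),(267,302),(388,165),(436,262)],(295,225),6,.08)
E
```

```text
plate FR,RL,RR,LL,LR (86, 207) [ 0.4142 -0.2162  0.08  ]
plate FR,RL,RR,LL,LR (630, 230) [ 0.593  -0.2124  0.08  ]
plate FR,RL,RR,LL,LR (557, 346) [ 0.5753 -0.2707  0.08  ]
plate FR,RL,RR,LL,LR (440, 178) [ 0.5279 -0.191   0.08  ]
plate FR,RL,RR,LL,LR (361, 290) [ 0.5105 -0.2497  0.08  ]
flange F,R,RB (135, 408) [ 0.4284 -0.2357  0.01  ]
flange F,R,RB (422, 488) [ 0.5296 -0.2652  0.01  ]
flange F,R,RB (515, 350) [ 0.5521 -0.1957  0.01  ]
tote (200, 52) [ 0.477  -0.3427  0.045 ]
tote (512, 120) [ 0.5929 -0.3657  0.045 ]
tote (380, 432) [ 0.5644 -0.5004  0.045 ]
tote (42, 348) [ 0.4511 -0.4778  0.045 ]
sinkA top (207, 87) [ 0.448  -0.1743  0.1   ]
sinkA top (265, 108) [ 0.4693 -0.1841  0.1   ]
sinkA top (187, 180) [ 0.4509 -0.2239  0.1   ]
sinkA top (128, 152) [ 0.429  -0.2112  0.1   ]
sinkB top (322, 120) [ 0.4891 -0.1888  0.1   ]
sinkB top (390, 132) [ 0.5124 -0.1933  0.1   ]
sinkB top (350, 205) [ 0.5051 -0.2319  0.1   ]
sinkB top (278, 195) [ 0.4814 -0.2289  0.1   ]
scene LL,LR,RL,RR (218, 195) [ 0.5277 -0.1894  0.08  ]
scene LL,LR,RL,RR (267, 302) [ 0.5076 -0.2497  0.08  ]
scene LL,LR,RL,RR (388, 165) [ 0.5921 -0.2127  0.08  ]
scene LL,LR,RL,RR (436, 262) [ 0.5718 -0.2681  0.08  ]
```

```bash
cat >> h.py <<'E'
def togo(target,yaw):
    """tool shift (mm) to target TCP, and turn about tool y so that tool z (jaw dir) lies along yaw+90deg"""
    s,p,r=st()
    d=r.T@(np.array(target)-p)*1000
    best=[]
    for k in (0,1):
        a=yaw+np.pi/2+k*np.pi
        z=np.array([np.cos(a),np.sin(a),0]); y=np.array([0,0,-1.]); x=np.cross(y,z)
        rv=R.from_matrix(r.T@np.c_[x,y,z]).as_rotvec(); best.append((np.linalg.norm(rv),rv))
    best.sort(key=lambda b:b[0])
    print("t",round(s["t"],2),"pos",p.round(4),"open",round(s["opening"]*1e3,1),"F",s["force"].round(1),"q6",s["q"][5].round(2))
    print("axes x",r[:,0].round(3),"y",r[:,1].round(3),"z",r[:,2].round(3))
    print("shift mm",d.round(1),"turn",best[0][1].round(3)," alt",best[1][1].round(3))
E
python3 -c "
from h import *
togo((0.473,-0.204,0.24),-.3)"
```

```text
t 0.35 pos [ 0.1971 -0.5666  0.2264] open 93.2 F [1.  0.4 0.4] q6 -0.09
axes x [-0.944 -0.329 -0.   ] y [-0.  0. -1.] z [ 0.329 -0.944 -0.   ]
shift mm [-379.7  -13.5 -251.8] turn [0.    0.635 0.   ]  alt [ 0.000e+00 -2.507e+00 -1.000e-03]
```

```bash
python3 -m inch '[[[-48,-2,-32,0,0,0],[-48,-2,-32,0,0,0],[-48,-2,-32,0,0,0],[-48,-2,-32,0,0,0],[-48,-2,-32,0,0,0],[-48,-2,-32,0,0,0],[-46,-1,-30,0,0,0],[-46,-1,-30,0,0,0]]]' 60
python3 -m inch '[[[0,0,0,0,0.16,0],[0,0,0,0,0.16,0],[0,0,0,0,0.16,0],[0,0,0,0,0.155,0],[0,0,0,0,0,0],[0,0,0,0,0,0]]]'
python3 - <<'E'
from h import *
togo((0.473,-0.204,0.24),-.3)
cam("wrist","w1"); cam("side","s1")
E
```

```text
t: 1.35
tool_pos: [0.4742, -0.2022, 0.2409]
orientation: [-0.344, 2.039, -2.04]
force: [0.1, -0.1, -0.0]
opening: 0.0602
t: 2.1
tool_pos: [0.4732, -0.2038, 0.2407]
orientation: [-0.308, -2.062, 2.062]
force: [0.6, 0.3, -0.1]
opening: 0.0599
t 2.1 pos [ 0.4732 -0.2038  0.2407] open 59.9 F [ 0.6  0.3 -0.1] q6 1.36
axes x [-0.956  0.292 -0.   ] y [-0. -0. -1.] z [-0.292 -0.956  0.   ]
shift mm [0.2 0.7 0.2] turn [-0.     0.003 -0.   ]  alt [-0.    -3.138  0.   ]
```

View pics/w1.png

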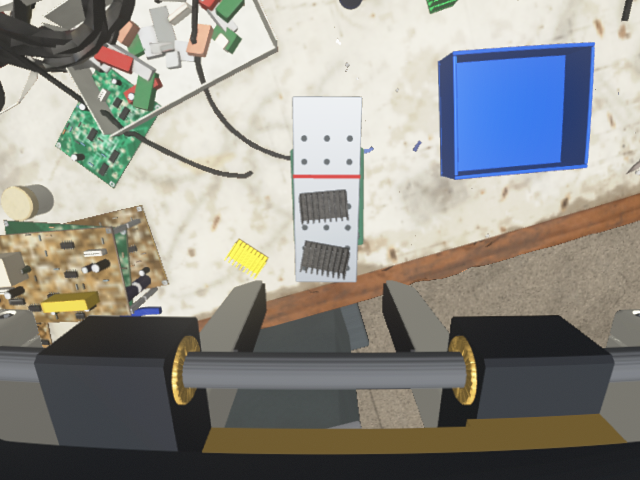

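The wrist view shows everything from above:
- Plate from (293,97) to (357,281), with the red line at row 176.
- Black sinks at (324,206) and (326,260). These fit: they lie on the plate and are black.
- Yellow look-alike on the bench at (247,257).
- Tote at (516,110).

I'll enlarge the plate.

```bash
python3 - <<'E'
from h import *
c=cam("wrist"); crop(c,265,85,385,295,3.8,"w1c"); 
import pickle; pickle.dump(c,open("w1.pkl","wb"))
E
```

```text
(no output)
```

View pics/w1c.png

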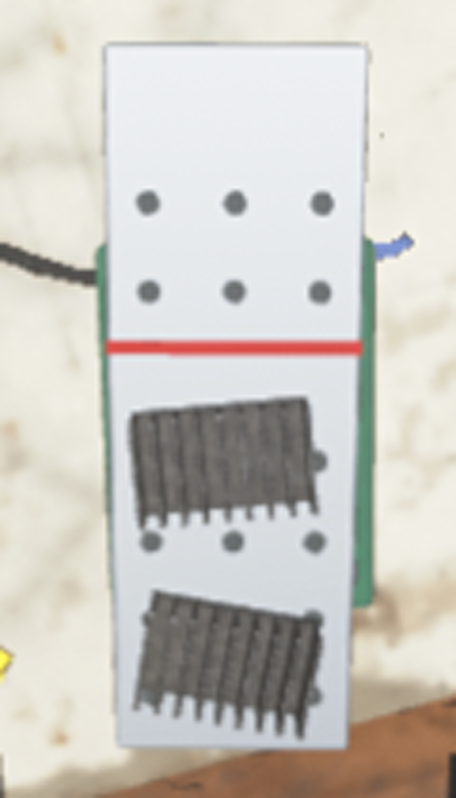

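```bash
python3 - <<'E'
from h import *
import pickle
c=pickle.load(open("w1.pkl","rb")); k=3.8
f=lambda x,y:((x+.5)/k+265-.5,(y+.5)/k+85-.5)
print("cam",ray(c,(320,240))[0].round(3))
for n,z,ps in [("plate",.08,[(105,44),(367,45),(348,747),(118,745)]),("line",.08,[(107,347),(362,348)]),("Bfar",.1,[(131,413),(308,399)]),("Bnear base",.084,[(141,525),(317,512)]),("Afar",.1,[(155,592),(322,618)]),("Anear",.084,[(136,708),(303,735)]),("flange",.01,[(98,245),(374,238),(374,605)])]:
    w=[onz(c,f(*p),z) for p in ps]; print(n,[x[:2].round(4) for x in w], "yaw",[round(float(np.arctan2(*(b-a)[1::-1]))+0,3) for a,b in zip(w,w[1:])],"len",[round(float(np.linalg.norm(b-a)),4) for a,b in zip(w,w[1:])])
# tote
for p in [(440,57),(594,43),(591,165),(450,178)]: print("tote",onz(c,p,.045).round(4))
E
```

```text
cam [ 0.545 -0.226  0.398]
plate [array([ 0.5893, -0.2121]), array([ 0.5719, -0.2681]), array([ 0.4112, -0.2183]), array([ 0.429 , -0.1622])] yaw [-1.872, 2.842, 1.262] len [0.0586, 0.1683, 0.0589]
line [array([ 0.5253, -0.1914]), array([ 0.5074, -0.2488])] yaw [-1.873] len [0.0601]
Bfar [array([ 0.511 , -0.1941]), array([ 0.5024, -0.2328])] yaw [-1.79] len [0.0396]
Bnear base [array([ 0.4829, -0.1863]), array([ 0.4735, -0.2276])] yaw [-1.794] len [0.0424]
Afar [array([ 0.4699, -0.1865]), array([ 0.4525, -0.2217])] yaw [-2.03] len [0.0393]
Anear [array([ 0.4386, -0.1705]), array([ 0.4193, -0.2085])] yaw [-2.041] len [0.0426]
flange [array([ 0.5488, -0.1903]), array([ 0.5278, -0.2653]), array([ 0.424 , -0.2366])] yaw [-1.844, 2.872] len [0.0778, 0.1077]
tote [ 0.5877 -0.3525  0.045 ]
tote [ 0.5614 -0.5006  0.045 ]
tote [ 0.4467 -0.4825  0.045 ]
tote [ 0.4754 -0.3375  0.045 ]
```

```bash
python3 - <<'E'
from h import *
import pickle
c=pickle.load(open("w1.pkl","rb")); k=3.8
f=lambda x,y:((x+.5)/k+265-.5,(y+.5)/k+85-.5)
for n,fa,ne in [("B",[(131,413),(308,399)],[(141,525),(317,512)]),("A",[(155,592),(322,618)],[(136,708),(303,735)])]:
    a=[onz(c,f(*p),.081)[:2] for p in fa]; b=[onz(c,f(*p),.1)[:2] for p in ne]
    print(n,np.r_[a,b].round(4).tolist(),"len",np.linalg.norm(a[1]-a[0]),np.linalg.norm(b[1]-b[0]),"depth",np.linalg.norm(a[0]-b[0]),"ctr",np.mean(a+b,0).round(4))
E
```

```text
B [[0.5089, -0.1921], [0.4997, -0.2332], [0.486, -0.1883], [0.4771, -0.2276]] len 0.042158031394773796 0.04028546975126943 depth 0.023197463870188183 ctr [ 0.4929 -0.2103]
A [[0.4652, -0.1839], [0.4466, -0.2214], [0.444, -0.1733], [0.4257, -0.2094]] len 0.04184786123010999 0.04041436026351197 depth 0.02365844701916492 ctr [ 0.4454 -0.197 ]
```

```bash
python3 -c "
from h import *
togo((0.447,-0.1975,0.0935),-.464)"
```

```text
t 2.25 pos [ 0.4732 -0.2038  0.2406] open 59.9 F [-0.6 -0.5  0.2] q6 1.36
axes x [-0.956  0.294  0.   ] y [-0.  0. -1.] z [-0.294 -0.956 -0.   ]
shift mm [ 26.9 147.1   1.7] turn [0.    0.166 0.   ]  alt [ 0.    -2.976 -0.   ]
```

```bash
python3 -m inch '[[[27,30,2,0,0,0],[0,40,0,0,0.083,0],[0,40,0,0,0.083,0],[0,20,0,0,0,0],[0,10,0,0,0,0],[0,7,0,0,0,0],[0,0,0,0,0,0]]]' 60 15
python3 - <<'E'
from h import *
togo((0.447,-0.1975,0.0935),-.464)
cam("wrist","w2");c=cam("side");crop(c,225,205,345,325,5,"s2")
E
```

```text
t: 3.12
tool_pos: [0.4471, -0.1979, 0.0939]
orientation: [-0.466, -1.962, 1.962]
force: [0.3, 0.0, 0.1]
opening: 0.06
t 3.12 pos [ 0.4471 -0.1979  0.0939] open 60.0 F [0.3 0.  0.1] q6 1.52
axes x [-0.893  0.449 -0.   ] y [ 0. -0. -1.] z [-0.449 -0.893  0.   ]
shift mm [ 0.3  0.4 -0.3] turn [-0.    -0.002 -0.   ]  alt [ 1.00e-03  3.14e+00 -0.00e+00]
```

View pics/w2.png

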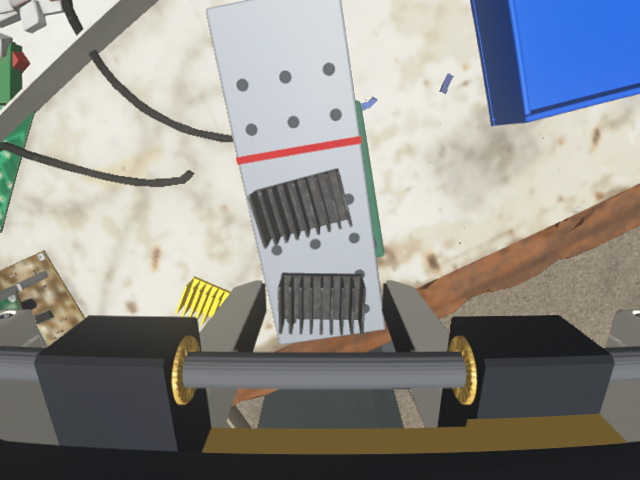

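View pics/s2.png

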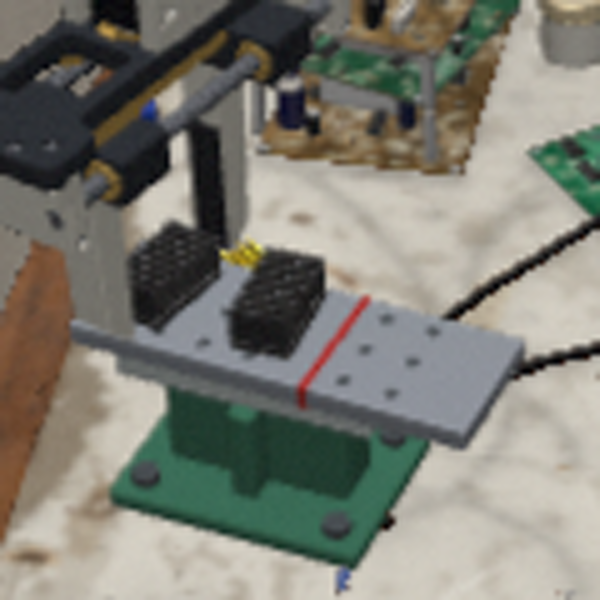

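```bash
python3 - <<'E'
from h import *
s,p,r=st(); c=cam("wrist")
print(proj(c,[p+r@[x,.008,z] for x in(-.0075,0,.0075) for z in (-.03,.03)]).round(0).tolist())
print(proj(c,[p+r@[x,.0-.007,z] for x in(-.012,.012) for z in (-.021,.021)]).round(0).tolist())
E
```

```text
[[263.0, 281.0], [382.0, 281.0], [264.0, 295.0], [381.0, 294.0], [265.0, 308.0], [380.0, 308.0]]
[[277.0, 284.0], [368.0, 284.0], [279.0, 330.0], [366.0, 330.0]]
```

Aligned: the sink shows at columns 280–365 and rows 275–332, within about 1 mm of the prediction. Closing on it and lifting.

```bash
python3 -m inch '[[[0,0,0,0,0,0],[0,0,0,0,0,0],[0,0,0,0,0,0],[0,0,0,0,0,0],[0,0,0,0,0,0],[0,-6,0,0,0,0],[0,-15,0,0,0,0],[0,-40,0,0,0,0]]]' 34 15
python3 - <<'E'
from h import *
togo((0.50,-0.45,0.15),-.23)
c=cam("side");crop(c,225,185,345,305,5,"s3")
E
```

```text
t: 4.28
tool_pos: [0.4454, -0.1969, 0.1539]
orientation: [-0.461, -1.962, 1.959]
force: [0.9, -0.3, -0.5]
opening: 0.0417
t 4.28 pos [ 0.4454 -0.1969  0.1539] open 41.7 F [ 0.9 -0.3 -0.5] q6 1.52
axes x [-0.893  0.45   0.004] y [-0.004  0.002 -1.   ] z [-0.45  -0.893 -0.   ]
shift mm [-162.6    3.2  201.5] turn [ 0.001 -0.236  0.004]  alt [-6.000e-03  2.905e+00  1.000e-03]
```

View pics/s3.png

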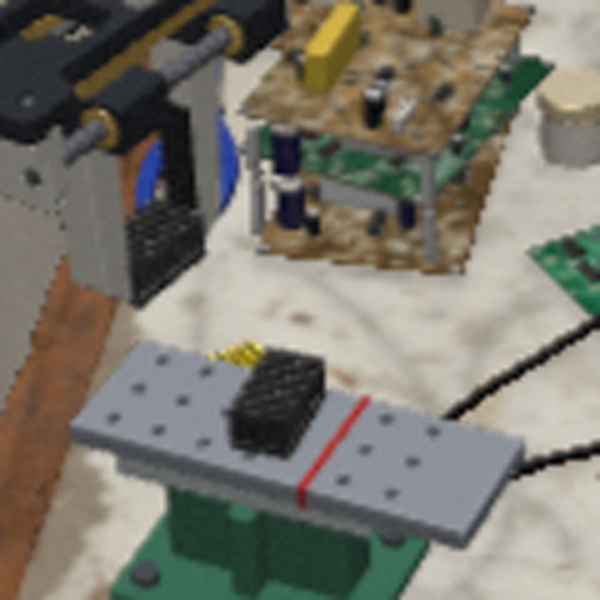

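```bash
python3 -c "
from h import *
togo((0.493,-0.4146,0.021),-.2)"
```

```text
t 4.33 pos [ 0.4488 -0.1988  0.1615] open 42.3 F [ 2.8 -1.2  4.2] q6 1.52
axes x [-0.893  0.449 -0.006] y [ 0.005 -0.003 -1.   ] z [-0.449 -0.893  0.   ]
shift mm [-135.6  141.3  172.8] turn [-0.001 -0.266 -0.006]  alt [ 8.000e-03  2.875e+00 -2.000e-03]
```

```bash
python3 -m inch '[[[-22,0,29,0,0,0],[-28,0,36,0,0,0],[-28,0,36,0,0,0],[-28,0,36,0,0,0],[-22,0,27,0,0,0],[-7,0,8,0,-0.1,0],[0,0,0,0,-0.166,0],[0,0,0,0,0,0]]]'
python3 -c "
from h import *
togo((0.493,-0.4146,0.021),-.2)
cam('wrist','w4')"
```

```text
t: 5.32
tool_pos: [0.4903, -0.4124, 0.1553]
orientation: [-0.214, -2.115, 2.116]
force: [0.1, 0.1, -1.9]
opening: 0.0415
t 5.33 pos [ 0.4903 -0.4124  0.1553] open 41.5 F [ 0.1  0.1 -1.9] q6 0.99
axes x [-0.98  0.2  -0.  ] y [ 0. -0. -1.] z [-0.2  -0.98  0.  ]
shift mm [ -3.  134.3   1.6] turn [-0.    -0.001 -0.   ]  alt [ 1.00e-03  3.14e+00 -0.00e+00]
```

View pics/w4.png

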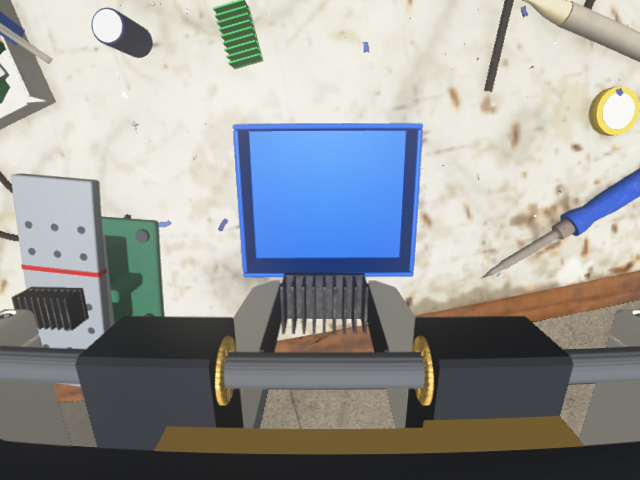

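```bash
python3 - <<'E'
from h import *
c=cam("wrist"); w=np.array([onz(c,p,.045)[:2] for p in [(235,126),(422,126),(414,274),(244,276)]]); print(w.round(4).tolist(),w.mean(0).round(4),[round(float(np.linalg.norm(w[i]-w[i-1])),4) for i in range(4)])
E
```

```text
[[0.5886, -0.3667], [0.5609, -0.5007], [0.4475, -0.479], [0.4741, -0.3427]] [ 0.5178 -0.4223] [0.117, 0.1368, 0.1154, 0.1389]
```

```bash
python3 -m inch '[[[-2,30,4,0,0,0],[0,40,0,0,0,0],[0,35,0,0,0,0],[0,18,0,0,0,0],[0,8,0,0,0,0],[0,2,0,0,0,0],[0,0,0,0,0,0]]]'
python3 -m inch '[[[0,0,0,0,0,0],[0,0,0,0,0,0],[0,0,0,0,0,0],[0,-10,0,0,0,0],[0,-30,0,0,0,0],[0,-50,0,0,0,0],[0,-45,0,0,0,0],[0,0,0,0,0,0]]]' 52
python3 - <<'E'
from h import *
togo((0.4945,-0.2105,0.0935),-.221)
cam("wrist","w5");c=cam("side");crop(c,220,220,345,430,2.8,"s5")
E
```

```text
t: 6.3
tool_pos: [0.4921, -0.4171, 0.0231]
orientation: [-0.215, -2.115, 2.118]
force: [0.1, -1.2, -0.2]
opening: 0.0418
t: 7.3
tool_pos: [0.4938, -0.4188, 0.1635]
orientation: [-0.221, -2.113, 2.126]
force: [1.1, -0.5, 0.3]
opening: 0.0522
t 7.3 pos [ 0.4938 -0.4188  0.1635] open 52.2 F [ 1.1 -0.5  0.3] q6 0.99
axes x [-0.98   0.199 -0.008] y [ 0.007 -0.007 -1.   ] z [-0.199 -0.98   0.006]
shift mm [  41.3   68.5 -204.7] turn [-0.005  0.021 -0.009]  alt [-0.013 -3.121  0.009]
```

View pics/w5.png

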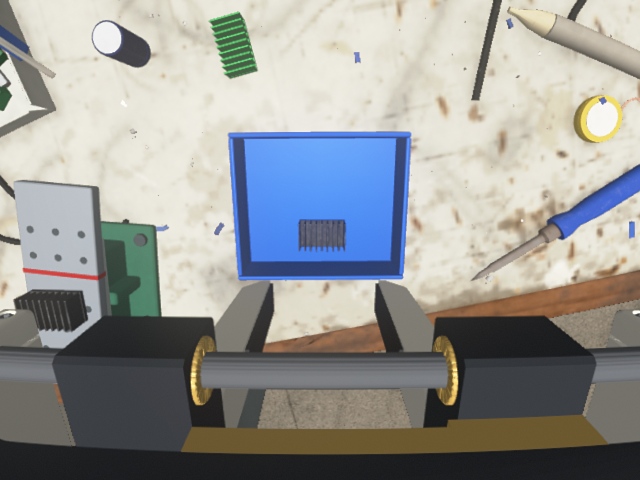

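View pics/s5.png

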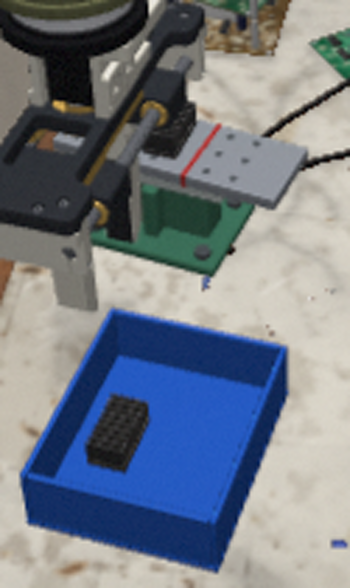

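Sink A lies in the tote at (322,235). Next is B.

```bash
python3 -m inch '[[[6,0,-32,0,0,0],[8,0,-40,0,0,0],[8,0,-40,0,0,0],[8,0,-40,0,0,0],[7,0,-34,0,0.02,0],[4,0,-18,0,0,0],[0,0,0,0,0,0],[0,0,0,0,0,0]]]' 60
python3 - <<'E'
from h import *
togo((0.4945,-0.2105,0.0935),-.221)
E
```

```text
t: 8.4
tool_pos: [0.492, -0.2092, 0.1564]
orientation: [-0.232, -2.104, 2.105]
force: [-0.3, 0.5, 0.7]
opening: 0.0596
t 8.4 pos [ 0.492  -0.2092  0.1564] open 59.6 F [-0.3  0.5  0.7] q6 1.29
axes x [-0.976  0.219  0.   ] y [-0. -0. -1.] z [-0.219 -0.976  0.   ]
shift mm [-2.8 62.9  0.7] turn [-0.     0.001  0.   ]  alt [ 1.000e-03 -3.141e+00  1.000e-03]
```

```bash
python3 -m inch '[[[-2,25,1,0,0,0],[0,20,0,0,0,0],[0,12,0,0,0,0],[0,5,0,0,0,0],[0,0,0,0,0,0]]]' 60
python3 - <<'E'
from h import *
togo((0.4945,-0.2105,0.0935),-.221)
c=cam("wrist"); crop(c,180,180,440,360,2.5,"w6")
s,p,r=st()
print(proj(c,[p+r@[x,.0-.007,z] for x in(-.012,.012) for z in (-.021,.021)]).round(0).tolist())
E
```

```text
t: 9.02
tool_pos: [0.4938, -0.2101, 0.0947]
orientation: [-0.233, -2.105, 2.105]
force: [0.2, -0.0, 0.9]
opening: 0.06
t 9.03 pos [ 0.4938 -0.2101  0.0947] open 60.0 F [ 0.2 -0.   0.9] q6 1.29
axes x [-0.976  0.219  0.   ] y [-0. -0. -1.] z [-0.219 -0.976  0.   ]
shift mm [-0.7  1.2  0.3] turn [-0.  0.  0.]  alt [ 0.    -3.141  0.   ]
[[278.0, 284.0], [369.0, 284.0], [279.0, 330.0], [367.0, 330.0]]
```

View pics/w6.png

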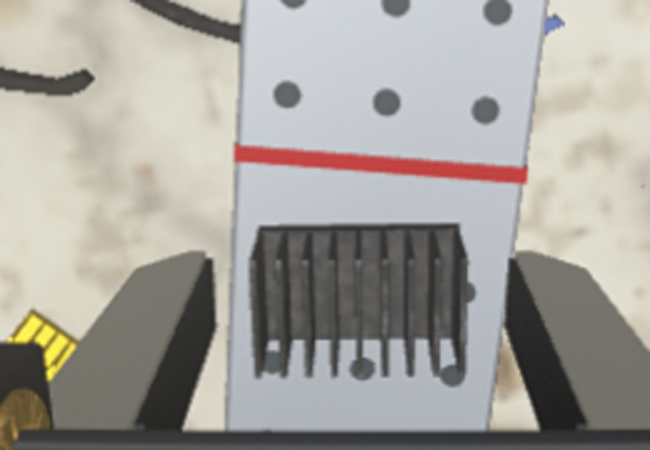

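```bash
python3 -m inch '[[[0,1,0,0,0,0],[0,0,0,0,0,0],[0,0,0,0,0,0],[0,0,0,0,0,0],[0,0,0,0,0,0],[0,-6,0,0,0,0],[0,-15,0,0,0,0],[0,-40,0,0,0,0]]]' 34 15
python3 - <<'E'
from h import *
togo((0.544,-0.4275,0.0225),-.2)
E
```

```text
t: 10.07
tool_pos: [0.4923, -0.2089, 0.1537]
orientation: [-0.228, -2.105, 2.101]
force: [0.0, -0.7, -1.2]
opening: 0.042
t 10.07 pos [ 0.4923 -0.2089  0.1537] open 42.0 F [ 0.  -0.7 -1.2] q6 1.29
axes x [-0.976  0.218  0.004] y [-0.004  0.002 -1.   ] z [-0.218 -0.976 -0.001]
shift mm [-98.8 130.5 202.2] turn [ 0.001 -0.02   0.004]  alt [-7.000e-03  3.121e+00  2.000e-03]
```

```bash
python3 -m inch '[[[-15,0,30,0,0,0],[-20,0,40,0,0,0],[-20,0,40,0,0,0],[-20,0,40,0,0,0],[-16,0,34,0,-0.02,0],[-7,0,18,0,0,0],[0,0,0,0,0,0],[0,0,0,0,0,0]]]'
python3 - <<'E'
from h import *
togo((0.544,-0.4275,0.0225),-.2)
E
```

```text
t: 11.08
tool_pos: [0.5457, -0.4275, 0.1549]
orientation: [-0.212, -2.117, 2.116]
force: [-0.0, -0.6, -0.6]
opening: 0.0418
t 11.07 pos [ 0.5457 -0.4275  0.1549] open 41.8 F [-0.  -0.6 -0.6] q6 1.03
axes x [-0.98   0.199  0.   ] y [-0.  0. -1.] z [-0.199 -0.98  -0.   ]
shift mm [  1.7 132.4   0.4] turn [ 0. -0.  0.]  alt [-0.000e+00  3.142e+00  1.000e-03]
```

```bash
python3 -m inch '[[[1,30,0,0,0,0],[0,40,0,0,0,0],[0,35,0,0,0,0],[0,17,0,0,0,0],[0,8,0,0,0,0],[0,1,0,0,0,0],[0,0,0,0,0,0]]]'
python3 -m inch '[[[0,0,0,0,0,0],[0,0,0,0,0,0],[0,0,0,0,0,0],[0,-10,0,0,0,0],[0,-30,0,0,0,0],[0,-50,0,0,0,0],[0,-40,0,0,0,0],[0,0,0,0,0,0]]]' 52
python3 - <<'E'
from h import *
togo((0.5615,-0.2345,0.16),-.3)
cam("wrist","w7");c=cam("side");crop(c,220,220,345,430,2.8,"s7")
E
```

```text
t: 11.95
tool_pos: [0.5456, -0.4287, 0.0254]
orientation: [-0.215, -2.115, 2.119]
force: [-0.0, 0.2, -0.2]
opening: 0.0418
t: 12.95
tool_pos: [0.5471, -0.4302, 0.1603]
orientation: [-0.221, -2.113, 2.126]
force: [0.3, 0.3, 0.0]
opening: 0.0521
t 12.95 pos [ 0.5471 -0.4302  0.1603] open 52.1 F [0.3 0.3 0. ] q6 1.03
axes x [-0.98   0.199 -0.008] y [ 0.007 -0.006 -1.   ] z [-0.199 -0.98   0.005]
shift mm [  24.8   -0.9 -194.6] turn [-0.005  0.1   -0.008]  alt [-0.013 -3.042  0.007]
```

View pics/w7.png

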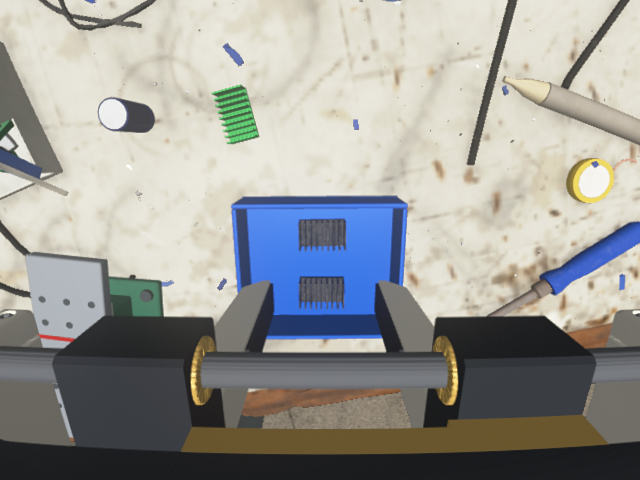

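View pics/s7.png

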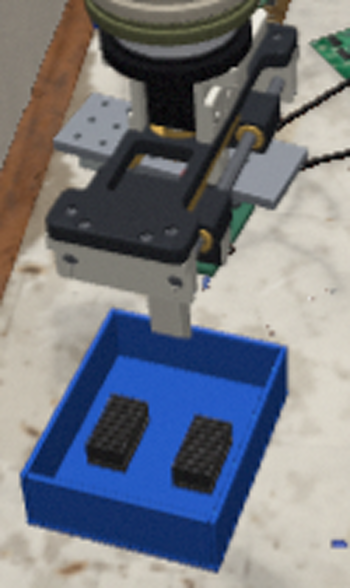

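Both sinks stand in the tote. Next I'll go above the heel and re-measure the plate and stand.

```bash
python3 -m inch '[[[3,0,-28,0,0,0],[4,0,-40,0,0,0],[4,0,-40,0,0,0],[4,0,-40,0,0,0],[4,0,-32,0,0,0],[3,0,-14,0,0.1,0],[0,0,0,0,0,0],[0,0,0,0,0,0]]]' 84
python3 - <<'E'
from h import *
togo((0.5634,-0.2347,0.16),-.3)
c=cam("wrist","w8");cam("side","s8")
E
```

```text
t: 14.05
tool_pos: [0.5612, -0.2338, 0.1526]
orientation: [-0.308, -2.06, 2.06]
force: [-0.8, 0.3, 0.0]
opening: 0.0837
t 14.05 pos [ 0.5612 -0.2338  0.1526] open 83.7 F [-0.8  0.3  0. ] q6 1.39
axes x [-0.956  0.294  0.002] y [-0.002  0.    -1.   ] z [-0.294 -0.956  0.   ]
shift mm [-2.4 -7.4  0.2] turn [-0.     0.002  0.002]  alt [ 3.00e-03 -3.14e+00  0.00e+00]
```

View pics/w8.png

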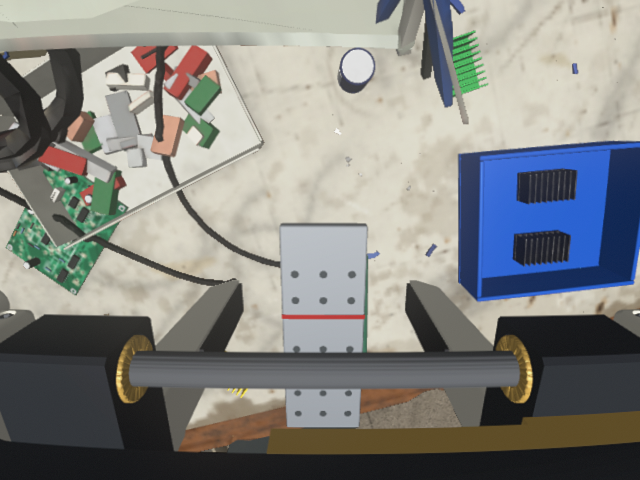

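View pics/s8.png

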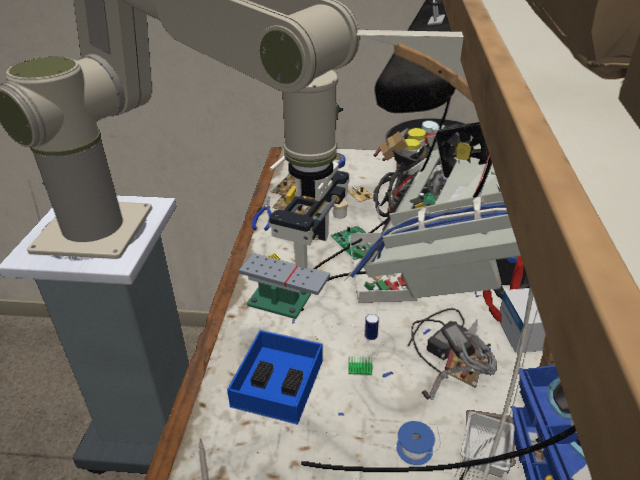

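```bash
python3 - <<'E'
from h import *
togo((0.5634,-0.2347,0.16),-.3)
c=cam("side"); crop(c,235,245,335,325,8,"s9")
c=cam("wrist"); crop(c,270,215,380,435,2.7,"w9a"); crop(c,330,310,390,430,5,"w9")
E
```

```text
t 14.15 pos [ 0.5614 -0.2342  0.1531] open 83.9 F [ 0.9 -0.2 -0.1] q6 1.39
axes x [-0.955  0.295  0.001] y [-0.001  0.    -1.   ] z [-0.295 -0.955  0.   ]
shift mm [-2.1 -6.9 -0.2] turn [-0.     0.     0.001]  alt [ 1.000e-03 -3.141e+00  0.000e+00]
```

View pics/s9.png

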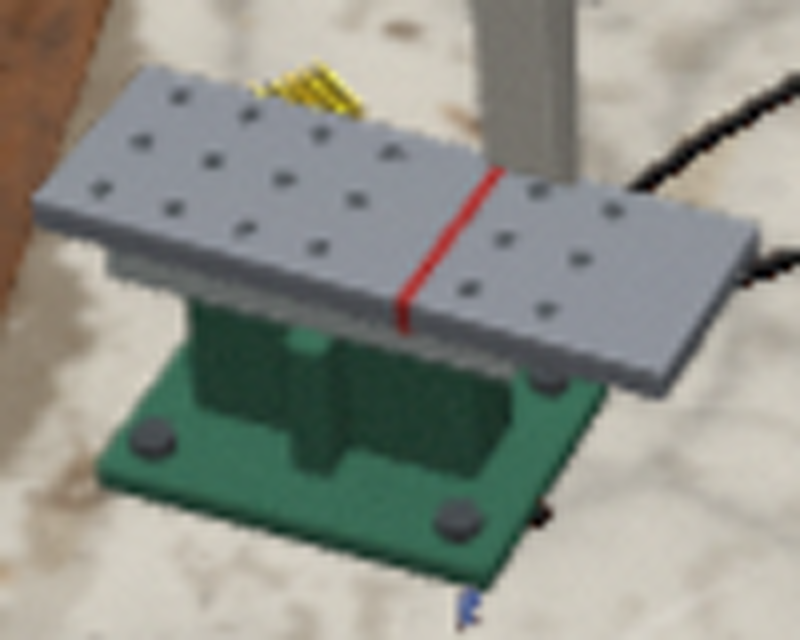

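View pics/w9a.png

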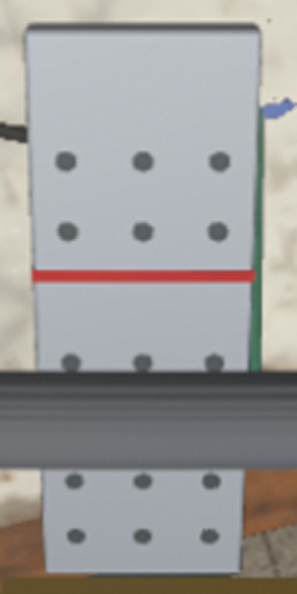

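```bash
cat > fit.py <<'E'
from h import *
from scipy.optimize import least_squares
def T(q,P,z0):
    c,s=np.cos(q[2]),np.sin(q[2]); P=np.array(P,float)/1000
    return np.c_[q[0]+c*P[:,0]-s*P[:,1],q[1]+s*P[:,0]+c*P[:,1],P[:,2]+z0]
def fit(c,uv,P,z0,q0=(.5,-.22,-.3)):
    uv=np.array(uv); r=least_squares(lambda q:(proj(c,T(q,P,z0))-uv).ravel(),q0,loss="soft_l1")
    return r.x,(proj(c,T(r.x,P,z0))-uv)
def px(pts,o,k): return [((x+.5)/k+o[0]-.5,(y+.5)/k+o[1]-.5) for x,y in pts]
def rel(qp,qs):
    c,s=np.cos(qs[2]),np.sin(qs[2]); Rm=np.array([[c,s],[-s,c]])
    L=[Rm@(T(qp,[[17,y,10]],.07)[0,:2]-qs[:2])+[.055,0] for y in (30,-30)]
    C=Rm@(qp[:2]-qs[:2])
    return L[0].round(4),L[1].round(4),"ctr y",C[1].round(4),"dyaw",round(qp[2]-qs[2],4)
E
python3 - <<'E'
from fit import *
import pickle
c=cam("side")
qp,e=fit(c,px([(36,200),(147,67),(758,228),(657,376),(498,170),(403,302)],(235,245),8),[[-85,-30,10],[-85,30,10],[85,30,10],[85,-30,10],[17,30,10],[17,-30,10]],.07)
print("plate side",qp.round(4),e.round(1).tolist())
qs,e=fit(c,px([(100,467),(100,489),(488,570),(490,590),(107,275),(607,385)],(235,245),8)[:5],[[-55,-40,10],[-55,-40,0],[55,-40,10],[55,-40,0],[-55,-22,56]],0)
print("stand side",qs.round(4),e.round(1).tolist())
print(rel(qp,qs))
w=pickle.load(open("w1.pkl","rb"))
qp2,e=fit(w,px([(105,44),(367,45),(348,747),(118,745),(107,347),(362,348)],(265,85),3.8),[[85,30,10],[85,-30,10],[-85,-30,10],[-85,30,10],[17,30,10],[17,-30,10]],.07); print("plate w1",qp2.round(4),e.round(1).tolist())
qs2,e=fit(w,px([(98,243),(374,238),(374,607)],(265,85),3.8),[[55,40,10],[55,-40,10],[-55,-40,10]],0); print("stand w1",qs2.round(4),e.round(1).tolist())
print(rel(qp2,qs2))
w=cam("wrist")
qp3,e=fit(w,px([(25,30),(260,28),(241,573),(46,573),(32,275),(255,275)],(270,215),2.7),[[85,30,10],[85,-30,10],[-85,-30,10],[-85,30,10],[17,30,10],[17,-30,10]],.07); print("plate w9",qp3.round(4),e.round(1).tolist())
cc,s=np.cos(qp3[2]),np.sin(qp3[2]); print("heel w9",qp3[:2]+.065*np.array([cc,s]), "side",qp[:2]+.065*np.array([np.cos(qp[2]),np.sin(qp[2])]))
E
```

```text
plate side [ 0.5028 -0.2155 -0.3097] [[-1.1, 0.1], [-0.1, -0.4], [0.2, -0.0], [0.4, 0.4], [1.1, -1.2], [-0.5, 0.5]]
stand side [ 0.4898 -0.2106 -0.2761] [[-1.0, -1.0], [-0.6, -0.1], [0.5, -0.2], [0.5, 1.0], [0.3, 0.1]]
(array([0.0868, 0.0283]), array([ 0.0848, -0.0317]), 'ctr y', np.float64(-0.0011), 'dyaw', np.float64(-0.0336))
plate w1 [ 0.5    -0.2151 -0.3011] [[-0.8, -0.8], [0.8, -0.8], [0.5, 1.0], [-0.6, 1.4], [0.1, 0.1], [-0.0, 0.0]]
stand w1 [ 0.486  -0.2128 -0.2762] [[-1.2, -0.1], [0.8, -0.5], [0.1, 1.0]]
(array([0.0869, 0.0312]), array([ 0.0854, -0.0288]), 'ctr y', np.float64(0.0016), 'dyaw', np.float64(-0.0249))
plate w9 [ 0.5005 -0.2149 -0.3   ] [[-0.9, -0.3], [1.0, 0.3], [0.5, 0.4], [-0.3, 0.5], [0.1, -0.2], [-0.3, -0.3]]
heel w9 [ 0.56260212 -0.23409672] side [ 0.56467848 -0.23532477]
```

Both cameras agree: the line is about 86 mm behind the edge and the plate is turned about -0.03 rad against the stand. Descending around the heel with the jaws at 84 mm.

```bash
python3 -m inch '[[[-2,30,0,0,0,0],[0,25,0,0,0,0],[0,13,0,0,0,0],[0,7,0,0,0,0],[0,4,0,0,0,0],[0,0,0,0,0,0],[0,0,0,0,0,0]]]' 84
python3 - <<'E'
from h import *
togo((0.5634,-0.2347,0.073),-.3)
c=cam("wrist","w10");c=cam("side"); crop(c,235,225,335,325,6,"s10")
E
```

```text
t: 15.22
tool_pos: [0.5642, -0.2343, 0.0755]
orientation: [-0.313, -2.06, 2.061]
force: [0.6, 0.4, 1.2]
opening: 0.0838
t 15.22 pos [ 0.5642 -0.2343  0.0755] open 83.8 F [0.6 0.4 1.2] q6 1.39
axes x [-0.955  0.296 -0.001] y [ 0.001 -0.001 -1.   ] z [-0.296 -0.955  0.   ]
shift mm [0.7 2.5 0.6] turn [-0.    -0.    -0.001]  alt [ 2.000e-03  3.141e+00 -0.000e+00]
```

View pics/w10.png

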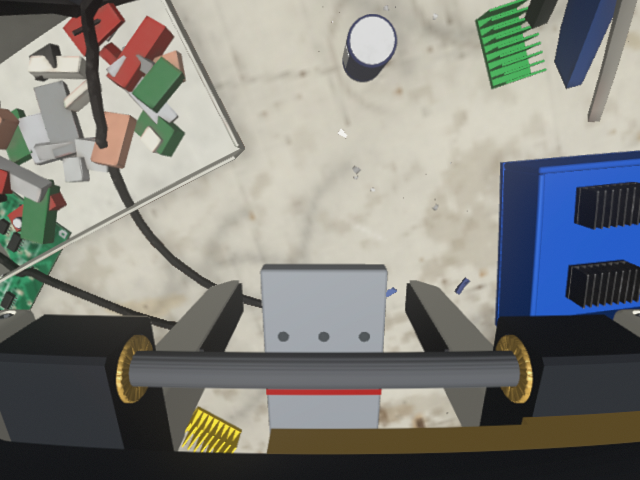

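View pics/s10.png

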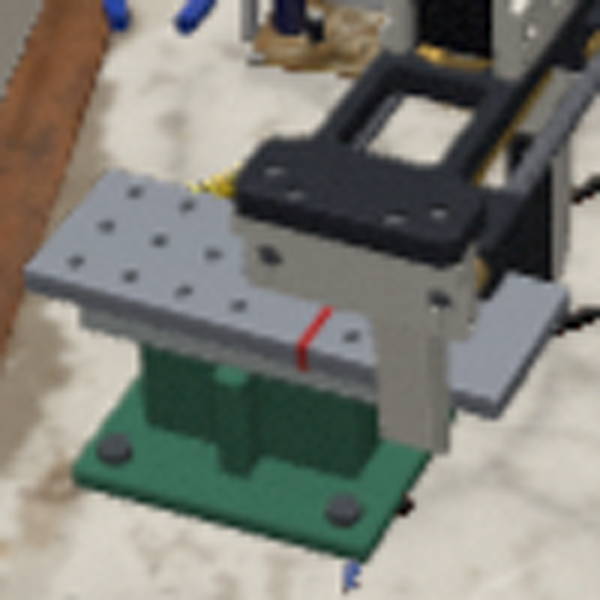

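```bash
python3 -m inch '[[[0,2,0,0,0,0],[0,0,0,0,0,0],[0,0,0,0,0,0]]]' 66
python3 -m inch '[[[0,0,0,0,0,0],[0,0,0,0,0,0],[0,0,0,0,0,0],[0,0,0,0,0,0]]]' 50 30
python3 - <<'E'
from h import *
togo((0.5634,-0.2347,0.073),-.3)
E
```

```text
t: 15.7
tool_pos: [0.5636, -0.234, 0.0726]
orientation: [-0.311, -2.06, 2.06]
force: [-0.1, -0.4, 0.5]
opening: 0.0664
t: 16.2
tool_pos: [0.5637, -0.2341, 0.0727]
orientation: [-0.312, -2.06, 2.06]
force: [-0.2, 0.1, 0.0]
opening: 0.0596
t 16.2 pos [ 0.5637 -0.2341  0.0727] open 59.6 F [-0.2  0.1  0. ] q6 1.39
axes x [-0.955  0.296 -0.   ] y [ 0.  0. -1.] z [-0.296 -0.955 -0.   ]
shift mm [ 0.1 -0.3  0.7] turn [ 0. -0. -0.]  alt [0.    3.141 0.   ]
```

```bash
python3 -m inch '[[[3,0.5,0,0,0,0],[6,0,0,0,-0.007,0],[8,0,0,0,-0.007,0],[8,0,0,0,-0.007,0],[8,0,0,0,-0.007,0],[6,0,0,0,0,0],[3,0,0,0,0,0],[0,0,0,0,0,0]]]'
python3 - <<'E'
from h import *
togo((0.5634,-0.2347,0.073),-.276)
c=cam("wrist","w11");c=cam("side"); crop(c,215,225,335,325,6,"s11")
E
```

```text
t: 17.2
tool_pos: [0.5232, -0.2223, 0.0726]
orientation: [-0.285, -2.076, 2.076]
force: [0.8, 0.1, 6.6]
opening: 0.0597
t 17.2 pos [ 0.5232 -0.2223  0.0726] open 59.7 F [0.8 0.1 6.6] q6 1.35
axes x [-0.963  0.269 -0.   ] y [ 0. -0. -1.] z [-0.269 -0.963  0.   ]
shift mm [-42.   -0.4   1.2] turn [-0.     0.004 -0.   ]  alt [-0.    -3.138  0.   ]
```

View pics/s11.png

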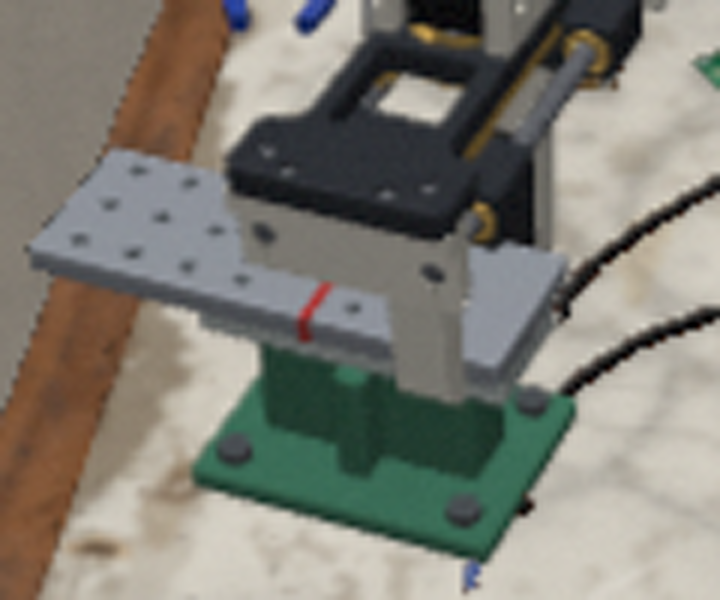

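```bash
python3 -m inch '[[[3,0,0,0,0,0],[6,0,0,0,0,0],[7,0,0,0,0,0],[7,0,0,0,0,0],[7,0,0,0,0,0],[4,0,0,0,0,0],[2,0,0,0,0,0],[0,0,0,0,0,0]]]'
python3 - <<'E'
from h import *
togo((0.5634,-0.2347,0.073),-.276)
c=cam("wrist","w12");c=cam("side"); crop(c,195,225,315,325,6.6,"s12"); crop(cam("scene"),240,205,360,315,5,"sc12")
E
```

```text
t: 18.3
tool_pos: [0.4888, -0.2127, 0.0726]
orientation: [-0.285, -2.076, 2.076]
force: [3.1, -0.6, 6.3]
opening: 0.0595
t 18.3 pos [ 0.4888 -0.2127  0.0726] open 59.5 F [ 3.1 -0.6  6.3] q6 1.34
axes x [-0.963  0.269 -0.001] y [ 0.001 -0.    -1.   ] z [-0.269 -0.963  0.   ]
shift mm [-77.8  -0.3   1.1] turn [-0.     0.004 -0.001]  alt [-1.000e-03 -3.138e+00  0.000e+00]
```

View pics/s12.png

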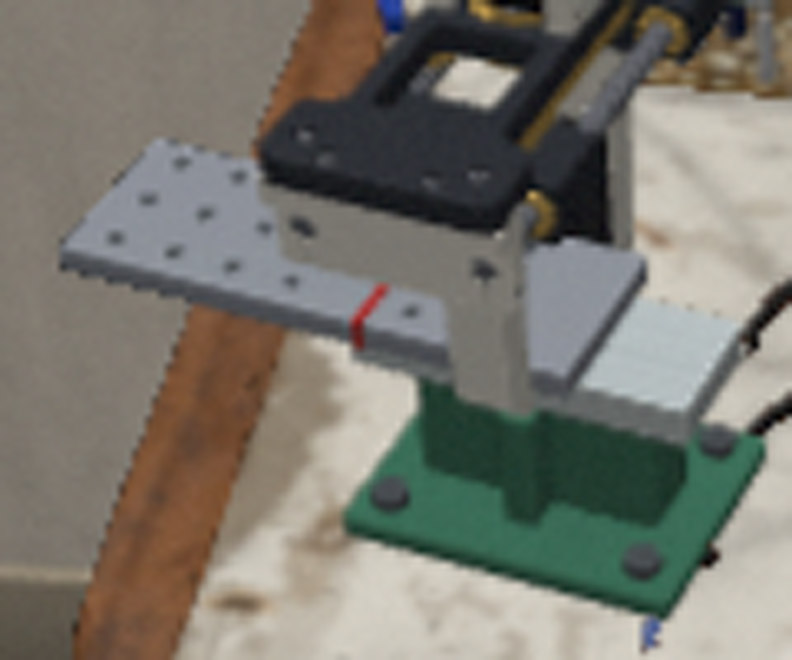

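View pics/w12.png

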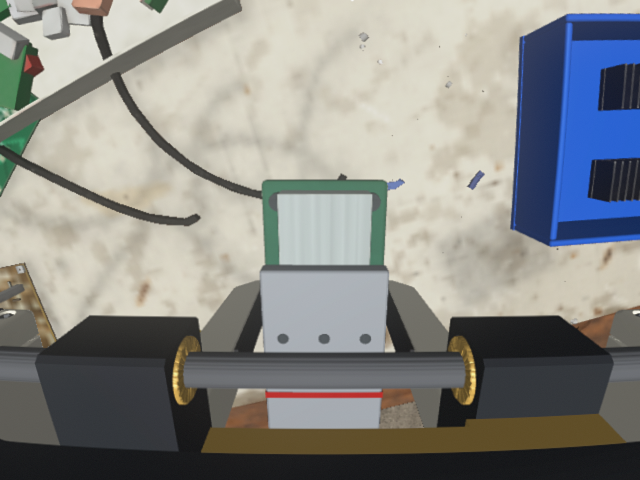

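View pics/sc12.png

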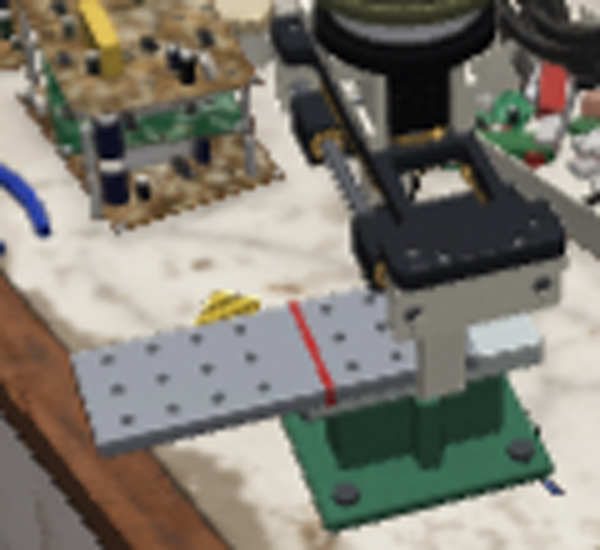

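```bash
python3 - <<'E'
from fit import *
c=cam("wrist"); crop(c,250,170,400,300,5,"w13")
import pickle; pickle.dump(c,open("w13.pkl","wb"))
E
```

```text
(no output)
```

View pics/w13.png

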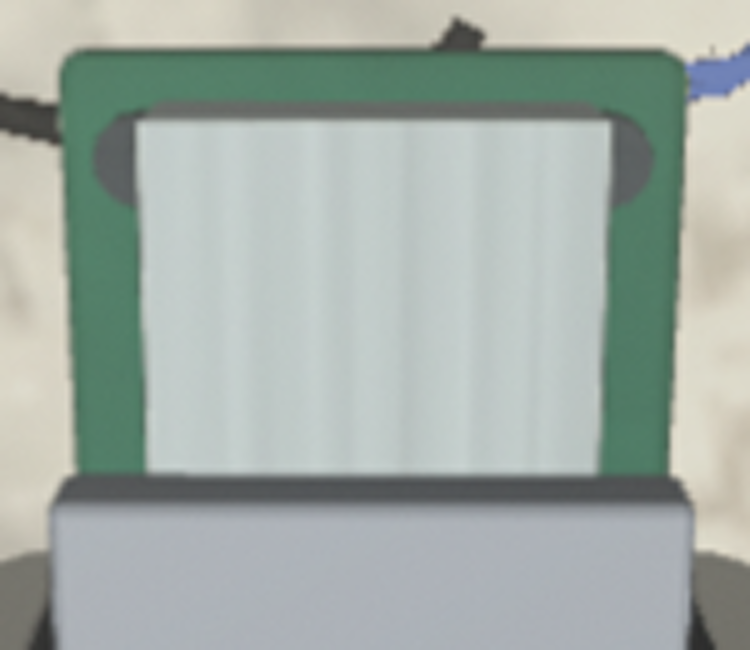

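```bash
python3 - <<'E'
from fit import *
import pickle; c=pickle.load(open("w13.pkl","rb"))
h=[onz(c,p,.07)[:2] for p in px([(135,119),(612,119)],(250,170),5)]
b=[onz(c,p,.07)[:2] for p in px([(72,477),(672,477)],(250,170),5)]
b2=[onz(c,p,.07)[:2] for p in px([(147,474),(599,474)],(250,170),5)]
t=[onz(c,p,.08)[:2] for p in px([(54,504),(691,504)],(250,170),5)]
u=(h[0]-h[1])/np.linalg.norm(h[0]-h[1]); n=np.array([-u[1],u[0]])
print("headw",np.linalg.norm(h[0]-h[1]),"yaw",np.arctan2(u[1],u[0])-np.pi/2)
for nm,q in (("bot",b),("botline",b2),("top",t)):
    v=q[0]-q[1]; print(nm,np.linalg.norm(v),"yaw",np.arctan2(v[1],v[0])-np.pi/2,"exposed",[(p-h[1])@n for p in q],"lat",((q[0]+q[1])/2-(h[0]+h[1])/2)@u)
E
```

```text
headw 0.043594155445476526 yaw -0.27284460083450357
bot 0.058069820952891656 yaw -0.27313363797786994 exposed [np.float64(0.034641522226540315), np.float64(0.034658306561470634)] lat 0.00012521785314429474
botline 0.043689130527535674 yaw -0.27313568762957185 exposed [np.float64(0.0343274678570783), np.float64(0.03434018518588328)] lat 3.1399521203168036e-05
top 0.058089839945731934 yaw -0.2731586314094008 exposed [np.float64(0.03369905291837587), np.float64(0.03371729490390989)] lat 9.560818863587509e-05
```

```bash
python3 -m inch '[[[2,0,0,0,0,0],[3,0,0,0,0,0],[2,0,0,0,0,0],[0.6,0,0,0,0,0],[0,0,0,0,0,0],[0,0,0,0,0,0],[0,0,0,0,0,0]]]'
python3 - <<'E'
from h import *
togo((0.5634,-0.2347,0.073),-.276)
import pickle
c=cam("wrist"); crop(c,250,170,400,300,5,"w14"); pickle.dump(c,open("w14.pkl","wb"))
c=cam("side"); crop(c,195,225,315,325,6.6,"s14"); crop(cam("scene"),250,255,320,305,10,"sc14")
E
```

```text
t: 19.38
tool_pos: [0.4817, -0.2107, 0.0726]
orientation: [-0.285, -2.076, 2.077]
force: [3.2, -0.0, 4.9]
opening: 0.0598
t 19.38 pos [ 0.4817 -0.2107  0.0726] open 59.8 F [ 3.2 -0.   4.9] q6 1.33
axes x [-0.963  0.269 -0.001] y [ 0.001 -0.    -1.   ] z [-0.269 -0.963  0.   ]
shift mm [-85.1  -0.3   1.2] turn [-0.     0.004 -0.001]  alt [-2.000e-03 -3.138e+00  0.000e+00]
```

View pics/w14.png

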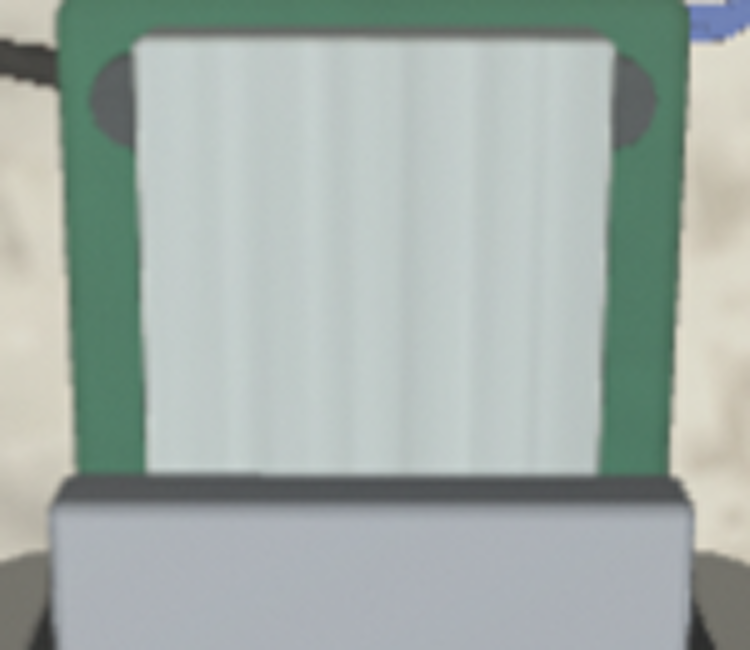

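View pics/s14.png

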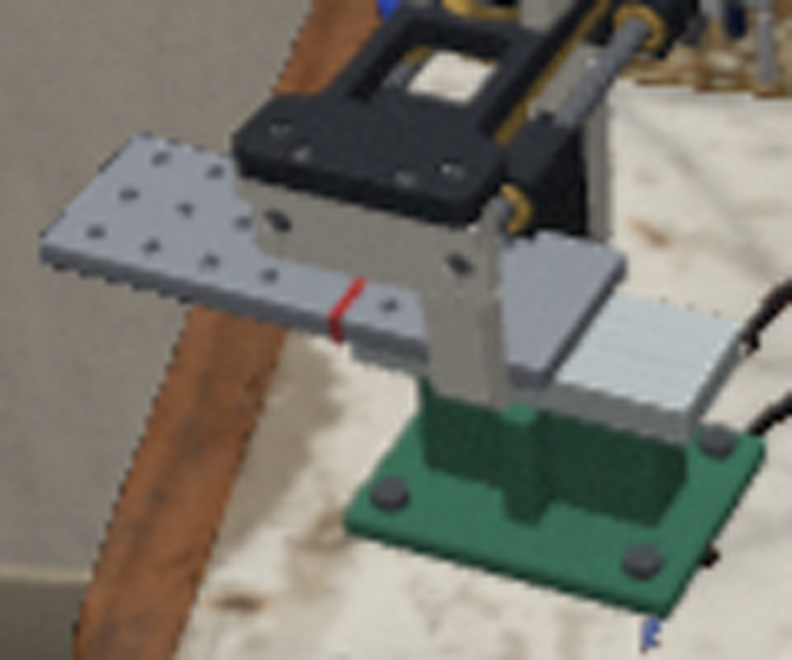

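View pics/sc14.png

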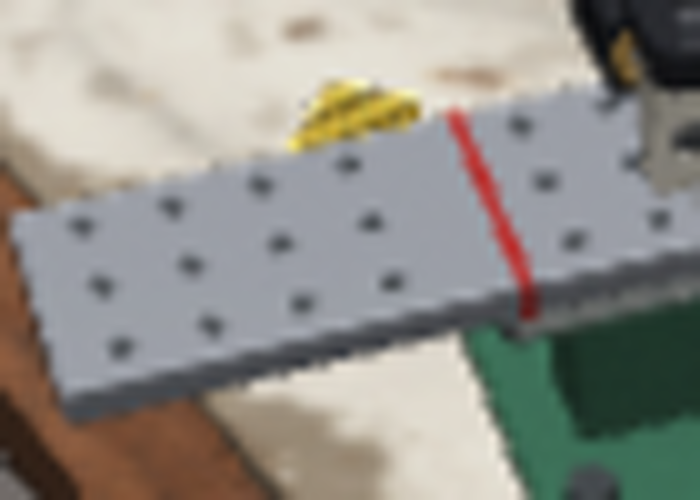

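```bash
python3 - <<'E'
from fit import *
import pickle; c=pickle.load(open("w14.pkl","rb"))
h=[onz(c,p,.07)[:2] for p in px([(133,37),(614,37)],(250,170),5)]
b=[onz(c,p,.07)[:2] for p in px([(72,476),(672,476)],(250,170),5)]
t=[onz(c,p,.08)[:2] for p in px([(54,504),(691,504)],(250,170),5)]
u=(h[0]-h[1])/np.linalg.norm(h[0]-h[1]); n=np.array([-u[1],u[0]])
print("headw",np.linalg.norm(h[0]-h[1]))
for q in (b,t): print("exposed",[(p-h[1])@n for p in q],"lat",((q[0]+q[1])/2-(h[0]+h[1])/2)@u)
# predicted final line/edge in side & scene: from stand side fit
for nm,o,k in (("side",(195,225),6.6),("scene",(250,255),10)):
    c=cam(nm); qs=(.4898,-.2106,-.2761) if nm=="side" else (.488,-.2117,-.2755)
    P=proj(c,T(qs,[[-55,30,80],[-55,-30,80],[-55,-22,56],[-55,-22,70]],0)); print(nm,[((x+.5-o[0])*k-.5,(y+.5-o[1])*k-.5) for x,y in P.tolist()])
E
```

```text
headw 0.043451572396402696
exposed [np.float64(0.041964542513213667), np.float64(0.04198528126502776)] lat 0.0001242891521527422
exposed [np.float64(0.04112978720531682), np.float64(0.041152057148713846)] lat 9.479329309940259e-05
side [(425.99259563031785, 198.1295616750005), (334.6619311831487, 313.9808218109199), (354.2334405576739, 359.6655809905643), (350.2021357693097, 323.872450947382)]
scene [(451.8493998428728, 114.5191867019106), (525.6761623297173, 287.6912619789), (520.7504536858069, 343.6722427794406), (517.6641043468773, 297.2975580793287)]
```

The rear exposure is 42.0 mm (42 needed), and the line in both fixed views is within about 1 mm of the predicted edge. A last rest to settle, then hand-in.

```bash
python3 -m inch '[[[0,0,0,0,0,0],[0,0,0,0,0,0],[0,0,0,0,0,0]]]'
python3 - <<'E'
from h import *
c=cam("side"); cam("scene"); crop(c,195,190,395,430,2.4,"s15")
print(monitor.read_state()["force"])
print(robot.close_job())
E
```

```text
t: 20.0
tool_pos: [0.4817, -0.2107, 0.0726]
orientation: [-0.285, -2.076, 2.077]
force: [4.4, -1.3, 5.5]
opening: 0.0598
[ 3.80419468 -0.79373669  5.55357673]
the job is handed in; nothing more can be done
None
```

View pics/s15.png

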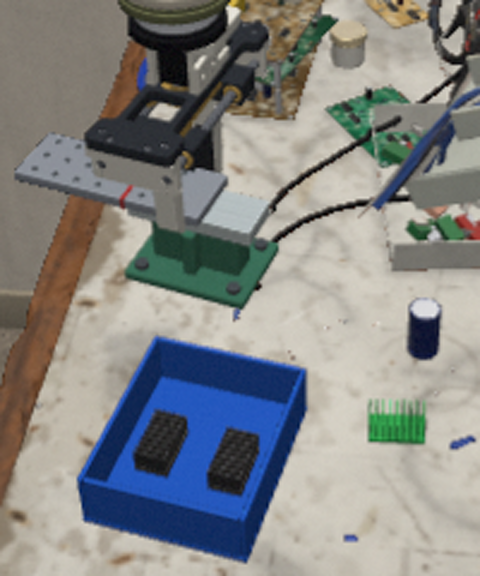

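The job is handed in at about 20 s: both black heat sinks are in the blue tote, let go. The plate lies flat on the stand with its red line at the front edge, and the gripper still holds its rear end.

I took the plate by its side edges at the heel, slid it about 85 mm straight out, and turned it about 0.03 rad to line up with the stand.

Last checks:
- **Position:** 42.0 mm of the stand head shows behind the plate, measured at the underside edge (42 needed). The plate's upper edge gave 41.1 mm. The plate is 0.1 mm off the middle line and parallel to the edge.
- **Red line:** in the side and scene views it lies within about 1 mm of the predicted edge.
- **Hold:** the plate is gripped with 30 N set, and the wrist reads about 5.5 N of upward force from pressing down.
- **Other things:** I never touched the bystanders or the look-alikes. In the last picture the pot, the capacitor and the green look-alike look unmoved.

No check failed. The only disagreement was a 2–3 mm offset between the cameras, about what the calibration allows. I got round it by measuring the plate against the stand within the same picture.

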